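# Function check of the emergency stop: latch it, then twist to reset

## Task

Do the function check of the emergency stop on the desk: press the red mushroom head on the yellow-topped box down until it latches and stays down, then turn the head clockwise, as its white arrows show, until it unlocks, and let it spring back up. Do not press the green start button on the grey box.

Things in the scene. Friction and masses are not known exactly. Their poses are not given: they have to be found in the camera images.
- stop_head (a point): centre, half-way up, of the emergency stop's round red head (40 mm diameter, 26 mm tall, fluted side, white arrows on its flat top), on its turning axis, which is upright. Raised, the point is 88 mm over the desk; it goes down with the head. A thin neck joins it to a fixed box, 84 x 84 mm, 55 mm tall, with a yellow lid, 20 mm below the head: room for fingers beside the head
- stop_press (a joint): how far the head is pressed down, in m: 0 raised, 0.010 at the bottom stop. A spring pushes it up with 2 to 6 N. Past about 0.0075 a hidden pawl catches it: let go, it stays down at about 0.007. Pressing it to the bottom takes about 6 N
- stop_twist (a joint): turn of the head, clockwise from above, in rad: 0 at rest, stop at 1.3; it does not turn the other way. A weak spring (under 0.1 N m) brings it back to 0. The latched head is unlocked when turned clockwise by 0.55 (30 degrees) or more, 0.8 to 1.1 is a good turn; once let go it springs up
- start_top (a point): centre of the top of the flat green start button (30 mm diameter, aluminium ring) on a fixed grey box, 84 x 84 mm, 45 mm tall; 63 mm over the desk, goes down up to 6 mm when pressed. To be left alone. Either box may stand left or right
Not all that is in view belongs to the job. What is shaped like the part that bears stop_head but purple is not meant.

How it is judged:
By the outcome, as a careful person would: the job done as asked, in the order asked, and still so for the second after the job is handed in, with the robot touching nothing.
It also fails if it takes over 42 s, if anything falls off the work surface, if the arm or the gripper's body presses on something with over 40 N, if the wrist force passes 120 N, or if a joint passes its speed limit or range.

## Robot

A 6-joint arm with a two-finger parallel gripper is mounted at the origin on a cart in front of the work surface, level with it; the furniture and walls round the work are solid. World frame = base frame: x ahead of the robot, y to its left, z up, the work surface at z = 0. Lengths are in mm, angles in rad, forces in N, time in s.
With the tool pointing down it reaches from about 400 to 925 mm from the base axis. Payload 12.5 kg.
Tool frame: the origin (TCP) lies on the centre line of the jaws, within the pads' length; the fingertips stand 25 mm ahead of it and the grasp point (between the pads) lies 6 mm ahead of it (env.tips_ahead is the z of the fingertips in the tool frame, in mm); z points along the fingers, y is the direction in which the jaws open and shut (so a half turn about z gives the same grasp; the last joint's range is limited). The gripper opens to 95 mm and grips with 3 to 60 N. Pads are 20 mm wide; open, the fingers measure 119 mm over their backs; the gripper's body (75 mm by 180 mm) begins 59 mm behind the grasp point.
Start: joints at [-1.428, 0.491, 1.559, -0, 1.092, -0.106], TCP at [153.923, -605.765, 239.661] pointing down, gripper open.
Joint ranges: [-3.1, 3.1], [-0.84, 2.19], [0.05, 2.79], [-1.13, 4.28], [0.06, 2.93], [-2.69, 2.69]. Speed limits (rad/s): [2.22, 2.22, 2.79, 3.14, 3.14, 3.14].

## Interface

Orientations are given as a rotation vector (axis times angle).
In Python, from workcell import env gives the robot as it stands.
- The arm moves only by the shell command python3 -m handwheel 'ROWS' [FORCE]. ROWS is text: rows parted by semicolons, each of 5 numbers parted by spaces: the gripper's target within -1 to 1 (fully open at 1, half-way at 0, shut at -1), then the shift along the tool's x, y, z as a fraction of full scale, then the turn about the tool's z as a fraction of full scale. A call has 1 to 12 rows; each row is the pose to reach, as a shift and turn from the pose commanded when the call began, along the tool's axes at that moment; what a row does not reach only later rows make up. Full scale, the value 1, is 0.4 m for a shift and 90 degrees for a turn. A row lasts 1/10 s, in which the tool goes at most 50 mm and 8.59 degrees, less where a joint would pass 70% of its speed; a pose out of reach is approached as far as the arm can. A call with a number of a shift or a turn outside -1 to 1 is refused whole. A call with a gripper value outside its range is refused whole. The fingers move at their own pace and stop on an object; FORCE is the grip in N (left out, the last holds). Time passes only in rows, so rows that repeat a pose let the fingers close. It gives the time, the measured TCP pose, the force and the opening at its end, in the units of the state.
- env.read_state(): the state, without advancing time (a new reading comes with each control period).
- env.read_camera(name): name is "scene" or "side" or "wrist"; returns the picture (400x640x3 uint8, red, green, blue); there is no depth.
- env.get_calibration(name): a dict with "fx", "fy", "cx", "cy" (pixels), "cam_to_world" (4x4, takes a point from camera to world coordinates). Camera axes: x right, y up, looking along -z (the intrinsics and any distortion apply to the point x, -y, -z); pixel columns grow to the right and rows downward; lengths in mm; the calibration is good to about 2 mm. A picture is of the moment at which its call begins: read the wrist's pose just before it. get_calibration takes no time and is no camera call; for the wrist camera it gives the pose at the moment of the call.
- env.close_job(): hands the job in, once; it reports no verdict.
The state is a dict: "clock": time; "joint_pos": joint angles; "qd": joint speeds; "joint_efforts": joint torques, N m; "tcp_pos": TCP position; "tool_rot": TCP orientation; "force": force on the tool from outside, world axes, zero at the start; "moment": the same for the moment, N m; "gripper_width": opening from 0.0 (shut) to 1.0 (fully open).
Only numpy, scipy, OpenCV 4.12 (cv2) and the standard library are available. Lean on these libraries where they do the work, as an engineer would, in place of code of your own. Each camera call takes 0.05 s, during which the arm holds its last target. There are 200 camera calls.

## Working session

There is one attempt and no reset: what is moved stays moved. The work goes in short steps, Python scripts to look and compute and a shell command to move; the robot and the scene stay as the last step left them, time stands still between calls to the robot, and variables do not carry over. Pictures are saved under pics/ and viewed, about 8 in all and at most 12, crops included, and the job is handed in when it is done.

```bash
mkdir -p pics
cat > h.py <<'E'
import numpy as np,cv2
from workcell import env
def snap(n,f):
    c=env.get_calibration(n); im=env.read_camera(n); cv2.imwrite(f,im[:,:,::-1]); return im,c
def ray(c,u,v):
    T=np.array(c["cam_to_world"]); d=T[:3,:3]@np.array([(u-c["cx"])/c["fx"],-(v-c["cy"])/c["fy"],-1]); return T[:3,3],d
def onplane(c,u,v,z):
    o,d=ray(c,u,v); return o+d*(z-o[2])/d[2]
E
python3 - <<'E'
from h import *
a,c=snap("scene","pics/scene.png");b,c2=snap("side","pics/side.png")
print({k:v for k,v in c.items()});print(c2)
cv2.imwrite("pics/both.png",cv2.resize(np.vstack([a,b])[:,:,::-1],None,fx=.75,fy=.75))
s=env.read_state();print(s)
E
```

```text
{'fx': 383.277013815518, 'fy': 383.277013815518, 'cx': 320.2252623342369, 'cy': 201.42640785384816, 'cam_to_world': array([[-8.11416427e-01,  3.72107742e-01, -4.50709674e-01,
        -3.91629150e+01],
       [-5.84397662e-01, -5.04531435e-01,  6.35552833e-01,
         6.14762479e+02],
       [ 9.09693089e-03,  7.79091689e-01,  6.26843989e-01,
         7.67627799e+02],
       [ 0.00000000e+00,  0.00000000e+00,  0.00000000e+00,
         1.00000000e+00]])}
{'fx': 402.3748080418073, 'fy': 402.3748080418073, 'cx': 315.1523044017937, 'cy': 198.37111142346285, 'cam_to_world': array([[-8.80013366e-01,  1.53584729e-01, -4.49430981e-01,
        -2.91446580e+01],
       [-4.74431785e-01, -3.28406958e-01,  8.16739463e-01,
         8.53090460e+02],
       [-2.21575525e-02,  9.31965987e-01,  3.61867990e-01,
         4.99732423e+02],
       [ 0.00000000e+00,  0.00000000e+00,  0.00000000e+00,
         1.00000000e+00]])}
{'clock': 0.1, 'joint_pos': array([-1.42758642e+00,  4.91482477e-01,  1.55940442e+00, -5.72068606e-06,
        1.09169775e+00, -1.05614040e-01]), 'qd': array([-0.00110023, -0.00161108, -0.0020827 ,  0.00018626,  0.0002991 ,
        0.001036  ]), 'joint_efforts': array([ 3.63606567e-03, -6.13625121e+01, -2.58604342e+01,  6.94673415e-02,
        4.70212474e-02, -5.36134712e-05]), 'tcp_pos': array([ 153.89908709, -605.55164376,  239.12513091]), 'tool_rot': array([-3.11632611e+00, -3.89725284e-01,  3.72487048e-05]), 'force': array([-0.08095593, -0.30779747,  1.15048605]), 'moment': array([-0.01389521, -0.01045459, -0.03110597]), 'gripper_width': 1.0023261714243192}
```

View pics/both.png

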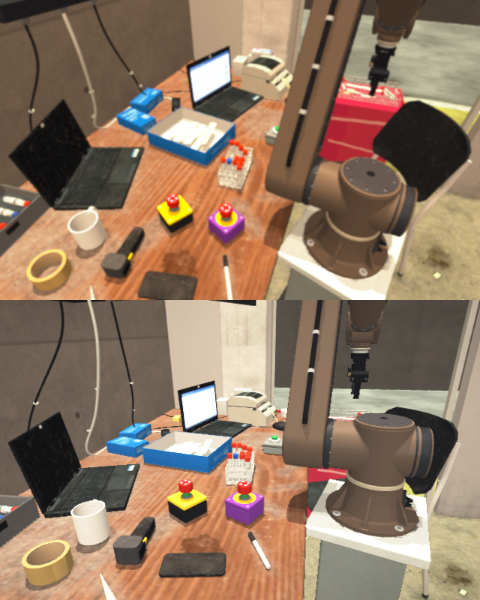

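The pictures show two red mushroom heads: scene px (231,264) on a yellow-topped black box and (301,282) on a purple box. The yellow-lidded one is meant and the purple one is a decoy. The green button is partly hidden at about (362,177). I'll measure and confirm this in an enlarged crop.

```bash
cat > m.py <<'E'
from h import *
P=[]
for n in("scene","side"):
    im=cv2.imread(f"pics/{n}.png"); c=env.get_calibration(n)
    h=cv2.cvtColor(im,cv2.COLOR_BGR2HSV)
    m=(((h[...,0]<7)|(h[...,0]>172))&(h[...,1]>150)&(h[...,2]>90)).astype(np.uint8)
    m=cv2.morphologyEx(m,cv2.MORPH_CLOSE,np.ones((5,5)))
    k,l,s,ce=cv2.connectedComponentsWithStats(m)
    for i in range(1,k):
        if 100<s[i,4]<3000: 
            x,y,w,hh=s[i,:4]; u,v=x+w/2-.5,y+hh/2-.5
            print(n,s[i],ce[i].round(1),onplane(c,u,v,88).round(1),onplane(c,*ce[i],88).round(1))
E
python3 m.py
python3 - <<'E'
import cv2,numpy as np
a=cv2.imread("pics/scene.png")[230:340,190:350];b=cv2.imread("pics/side.png")[225:310,205:365]
cv2.imwrite("pics/crop.png",cv2.resize(np.vstack([a,b]),None,fx=3,fy=3,interpolation=cv2.INTER_CUBIC))
E
```

```text
scene [305 186  25  41 346] [317.6 207.3] [444.9 -52.5  88. ] [440.2 -49.1  88. ]
scene [221 259  17  19 237] [229.9 267.3] [475.9 251.2  88. ] [475.9 248.5  88. ]
scene [291 271  20  19 272] [301.  279.6] [320.2 181.2  88. ] [319.9 179.7  88. ]
side [309 190  27  26 352] [324.4 201.2] [450.2 -56.6  88. ] [448.7 -68.4  88. ]
side [411 222  51  22 765] [433.8 232.3] [129.2  -3.7  88. ] [133.9  -2.7  88. ]
side [238 239  19  19 277] [247.2 247.9] [475.3 247.4  88. ] [475.2 246.7  88. ]
side [317 241  19  18 279] [325.9 250. ] [318.6 178.6  88. ] [317.7 180.8  88. ]
```

View pics/crop.png

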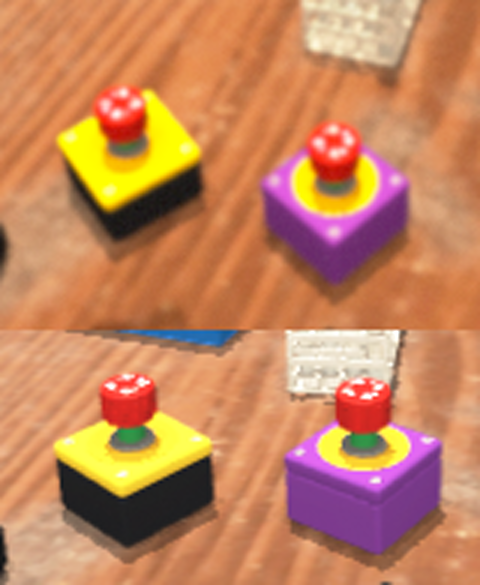

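The crop confirms it: the left box has the plain yellow lid and red head, at about (475.5, 248). The right box is purple and is the decoy. Next I'll work out the shifts in tool axes and check which obstacles lie on the way.

Run:
```python
from h import *
from scipy.spatial.transform import Rotation as Ro
s=env.read_state();R=Ro.from_rotvec(s["tool_rot"]).as_matrix();print(R.round(3))
c=env.get_calibration("scene")
for nm,p in dict(lapfront=(300,160),lapscreenbase=(255,140),lapscreenR=(305,120),printer=(350,125),bin=(255,210),green=(362,180)).items(): print(nm,onplane(c,*p,0).round())
p=s["tcp_pos"]
for w in [(154,-605,380),(400,-400,380),(530,-100,380),(540,80,380),(475.5,248,200)]:
    print(w,(R.T@(np.array(w)-p)/400).round(3))
```

```text
[[ 0.969  0.246 -0.   ]
 [ 0.246 -0.969  0.001]
 [ 0.    -0.001 -1.   ]]
lapfront [ 715. -317.    0.]
lapscreenbase [ 949. -326.    0.]
lapscreenR [ 895. -582.    0.]
printer [ 714. -660.    0.]
bin [651.  -9.   0.]
green [ 466. -344.    0.]
(154, -605, 380) [ 0.001 -0.002 -0.352]
(400, -400, 380) [ 0.723 -0.347 -0.352]
(530, -100, 380) [ 1.223 -0.994 -0.351]
(540, 80, 380) [ 1.358 -1.424 -0.351]
(475.5, 248, 200) [ 1.305 -1.87   0.1  ]
```

```bash
python3 -m handwheel '-1 0 0 -0.12 0; -1 0 0 -0.24 -0.1; -1 0.05 0 -0.35 -0.2; -1 0.15 -0.07 -0.35 -0.3; -1 0.25 -0.12 -0.35 -0.4; -1 0.35 -0.17 -0.35 -0.5; -1 0.45 -0.22 -0.35 -0.6; -1 0.55 -0.27 -0.35 -0.7; -1 0.64 -0.31 -0.35 -0.8; -1 0.72 -0.35 -0.35 -0.9; -1 0.72 -0.35 -0.35 -1; -1 0.72 -0.35 -0.35 -1' 40
python3 - <<'E'
from h import *
from scipy.spatial.transform import Rotation as Ro
s=env.read_state();R=Ro.from_rotvec(s["tool_rot"]).as_matrix();print(R.round(3),s["joint_pos"].round(2))
p=s["tcp_pos"]
for w in [(530,-100,380),(540,80,380),(475.5,248,200)]:
    print(w,(R.T@(np.array(w)-p)/400).round(3))
E
```

```text
clock: 1.3
tcp_pos: [399.4, -398.2, 379.3]
tool_rot: [-1.919, -2.487, -0.0]
force: [-0.4, -0.9, -0.7]
gripper_width: 0.052
[[-0.254  0.967 -0.   ]
 [ 0.967  0.254  0.   ]
 [ 0.001 -0.    -1.   ]] [-0.9   0.29  1.5  -0.    1.35 -1.16]
(530, -100, 380) [ 0.638  0.505 -0.002]
(540, 80, 380) [ 1.067e+00  6.430e-01 -1.000e-03]
(475.5, 248, 200) [1.514 0.594 0.449]
```

```bash
python3 -m handwheel '-1 0.1 0.08 0 0; -1 0.2 0.16 0 0; -1 0.3 0.24 0 0; -1 0.4 0.32 0 0; -1 0.5 0.4 0 0; -1 0.6 0.47 0 0; -1 0.7 0.52 0 0; -1 0.8 0.56 0 0; -1 0.9 0.59 0 0; -1 1 0.61 0 0; -1 1 0.61 0 0; -1 1 0.61 0 0'
python3 - <<'E'
from h import *
from scipy.spatial.transform import Rotation as Ro
s=env.read_state();R=Ro.from_rotvec(s["tool_rot"]).as_matrix();print(R.round(3),s["joint_pos"].round(2))
p=s["tcp_pos"]
for w in [(475.5,248,200)]:
    print(w,(R.T@(np.array(w)-p)/400).round(3))
E
```

```text
clock: 2.5
tcp_pos: [536.4, 49.2, 379.4]
tool_rot: [-1.926, -2.482, 0.001]
force: [-0.2, 0.6, -0.5]
gripper_width: -0.0
[[-0.248  0.969 -0.   ]
 [ 0.969  0.248 -0.   ]
 [-0.    -0.001 -1.   ]] [-0.03  0.25  1.56 -0.    1.33 -0.28]
(475.5, 248, 200) [ 0.519 -0.024  0.448]
```

```bash
python3 -m handwheel '-1 0.1 0 0 0; -1 0.2 0 0.06 0; -1 0.3 -0.01 0.15 0; -1 0.4 -0.02 0.25 0; -1 0.48 -0.024 0.35 0; -1 0.52 -0.024 0.45 0; -1 0.52 -0.024 0.45 0; -1 0.52 -0.024 0.45 0; -1 0.52 -0.024 0.45 0'
python3 - <<'E'
from h import *
from scipy.spatial.transform import Rotation as Ro
s=env.read_state();R=Ro.from_rotvec(s["tool_rot"]).as_matrix();print(s["tcp_pos"],s["force"],s["joint_pos"].round(2))
w,c=snap("wrist","pics/w1.png");b,_=snap("side","pics/s1.png")
cv2.imwrite("pics/v1.png",np.vstack([w,b])[:,:,::-1][::1])
cv2.imwrite("pics/v1.png",cv2.resize(cv2.imread("pics/v1.png"),None,fx=.75,fy=.75))
print((R.T@(np.array([475.5,248,126])-s["tcp_pos"])/400).round(4))
h=cv2.cvtColor(w,cv2.COLOR_RGB2HSV)
m=(((h[...,0]<7)|(h[...,0]>172))&(h[...,1]>150)&(h[...,2]>90)).astype(np.uint8)
k,l,st,ce=cv2.connectedComponentsWithStats(m)
for i in range(1,k):
    if st[i,4]>200: print(st[i],ce[i],onplane(c,*ce[i],101),onplane(c,*ce[i],95))
print(c)
E
```

```text
clock: 3.4
tcp_pos: [477.4, 246.8, 201.2]
tool_rot: [1.929, 2.478, 0.003]
force: [0.5, -0.2, -0.0]
gripper_width: 0.007
[477.39638159 246.83229322 201.23258411] [ 0.49964993 -0.15268814 -0.00848742] [ 0.35  0.41  1.82 -0.    0.91  0.11]
[ 0.004  -0.0043  0.1881]
[ 297  175   50   55 1648] [321.64563107 200.86225728] [473.30972207 251.51655631 101.        ] [473.67389267 249.86147498  95.        ]
[  77  209   66   56 2273] [110.56005279 235.05763308] [325.41706027 186.64911898 101.        ] [322.16359619 183.40730111  95.        ]
{'fx': 347.07515770086763, 'fy': 347.07515770086763, 'cx': 324.92076237246334, 'cy': 198.39572661366745, 'cam_to_world': array([[ 9.69653820e-01, -2.35435467e-01, -6.58909042e-02,
         4.58422050e+02],
       [ 2.44479004e-01,  9.35106234e-01,  2.56527479e-01,
         3.19177999e+02],
       [ 1.21932855e-03, -2.64851792e-01,  9.64288360e-01,
         3.46286229e+02],
       [ 0.00000000e+00,  0.00000000e+00,  0.00000000e+00,
         1.00000000e+00]])}
```

View pics/v1.png

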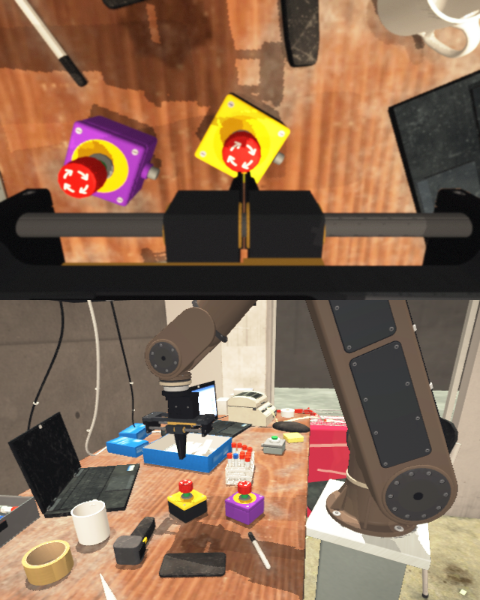

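The wrist view shows the target head at about (321,201) in the full image, directly under the fingertips. The purple decoy is off to the left. The views together put the axis at about (474.5, 249). I'll press in small steps with the jaws shut.

```bash
python3 -m handwheel '-1 0.007 -0.006 0.08 0; -1 0.007 -0.006 0.15 0; -1 0.007 -0.006 0.175 0; -1 0.007 -0.006 0.175 0; -1 0.007 -0.006 0.18 0; -1 0.007 -0.006 0.185 0; -1 0.007 -0.006 0.19 0; -1 0.007 -0.006 0.195 0; -1 0.007 -0.006 0.2 0; -1 0.007 -0.006 0.2 0; -1 0.007 -0.006 0.2 0'
```

```text
clock: 4.6
tcp_pos: [473.3, 250.1, 119.7]
tool_rot: [1.928, 2.48, 0.001]
force: [2.0, 0.5, 2.3]
gripper_width: 0.008
```

```bash
python3 -m handwheel '-1 0 0 0.003 0; -1 0 0 0.005 0; -1 0 0 0.0075 0; -1 0 0 0.01 0; -1 0 0 0.011 0; -1 0 0 0.011 0; -1 0 0 0.011 0'
```

```text
clock: 5.3
tcp_pos: [473.4, 250.1, 116.1]
tool_rot: [1.928, 2.479, 0.002]
force: [1.2, -0.7, 14.6]
gripper_width: 0.001
```

It's on the bottom stop at 14.6 N. I'll lift, open the jaws and check that it stays down.

```bash
python3 -m handwheel '-1 0 0 -0.02 0; -1 0 0 -0.06 0; 1 0 0 -0.15 0; 1 0 0 -0.2 0; 1 0 0 -0.2 0; 1 0 0 -0.2 0; 1 0 0 -0.2 0; 1 0 0 -0.2 0; 1 0 0 -0.2 0; 1 0 0 -0.2 0'
cat > chk.py <<'E'
from h import *
import sys
from scipy.spatial.transform import Rotation as Ro
t=sys.argv[1]
s=env.read_state();R=Ro.from_rotvec(s["tool_rot"]).as_matrix();print(s["tcp_pos"],s["joint_pos"].round(2))
for n in("scene","side","wrist"): 
    im,c=snap(n,f"pics/{n}_{t}.png")
    h=cv2.cvtColor(im,cv2.COLOR_RGB2HSV)
    m=(((h[...,0]<7)|(h[...,0]>172))&(h[...,1]>150)&(h[...,2]>90)).astype(np.uint8)
    m=cv2.morphologyEx(m,cv2.MORPH_CLOSE,np.ones((5,5)))
    k,l,st,ce=cv2.connectedComponentsWithStats(m)
    for i in range(1,k):
        if st[i,4]>100: print(n,st[i],ce[i].round(1),*[onplane(c,*ce[i],z)[:2].round(1) for z in(81,88,95,101)])
print((R.T@(np.array([474.5,249,92])-s["tcp_pos"])/400).round(4))
v=[cv2.resize(cv2.imread(f"pics/{n}_{t}.png")[y:y+110,x:x+160],None,fx=2.4,fy=2.4,interpolation=cv2.INTER_CUBIC) for n,x,y in(("scene",190,230),("side",205,215))]
w=cv2.resize(cv2.imread(f"pics/wrist_{t}.png"),(768//2*1,240))
cv2.imwrite(f"pics/c_{t}.png",np.hstack([v[0],v[1]])); cv2.imwrite(f"pics/c_{t}.png",np.vstack([np.hstack(v),cv2.resize(cv2.imread(f"pics/wrist_{t}.png")[:300],(768,330))]))
E
python3 chk.py a
```

```text
clock: 6.3
tcp_pos: [472.9, 249.9, 194.7]
tool_rot: [-1.928, -2.48, 0.001]
force: [0.4, 0.2, 0.3]
gripper_width: 0.617
[472.92408619 249.90356513 194.70536059] [ 0.36  0.42  1.83 -0.    0.89  0.11]
scene [498 134  10  28 134] [502.3 148.5] [ 116.4 -695.8] [ 114.8 -682.5] [ 113.3 -669.1] [ 111.9 -657.7]
scene [515 134  25  25 226] [525.3 145.8] [  56.1 -763.1] [  55.1 -749. ] [  54.2 -735. ] [  53.3 -722.9]
scene [310 211  16  16 157] [317.9 217.2] [419.6 -22.3] [414.9 -15.8] [410.3  -9.3] [406.3  -3.7]
scene [223 261  15  19 202] [230.7 270.9] [471.6 251.4] [466.3 255.1] [461.1 258.8] [456.7 262. ]
scene [291 272  20  18 245] [300.9 280.4] [322.3 177.2] [318.7 181.7] [315.  186.1] [311.8 190. ]
side [393 144  28  10 135] [406.2 148.9] [ 417.7 -747.9] [ 410.3 -721.1] [ 402.8 -694.4] [ 396.4 -671.4]
side [ 411  163   56   81 3599] [436.6 203.9] [ 170.2 -195.8] [ 166.9 -178.3] [ 163.6 -160.7] [ 160.7 -145.7]
side [309 190  27  26 346] [324.6 201.3] [455.8 -82.9] [447.7 -67.2] [439.6 -51.6] [432.6 -38.2]
side [317 241  19  18 282] [326.  249.9] [323.7 168.9] [317.8 180.4] [311.9 191.8] [306.9 201.6]
side [239 242  18  18 270] [247.6 250.8] [474.6 247. ] [466.2 257.1] [457.8 267.3] [450.6 275.9]
wrist [ 302  181   50   53 1759] [326.5 206.4] [474.2 247.3] [473.6 249.3] [473.1 251.4] [472.6 253.1]
wrist [  77  216   68   54 2182] [110.4 239.7] [313.4 177.7] [317.2 181.6] [321.  185.6] [324.2 188.9]
[-0.0031  0.0035  0.2568]
```

View pics/c_a.png

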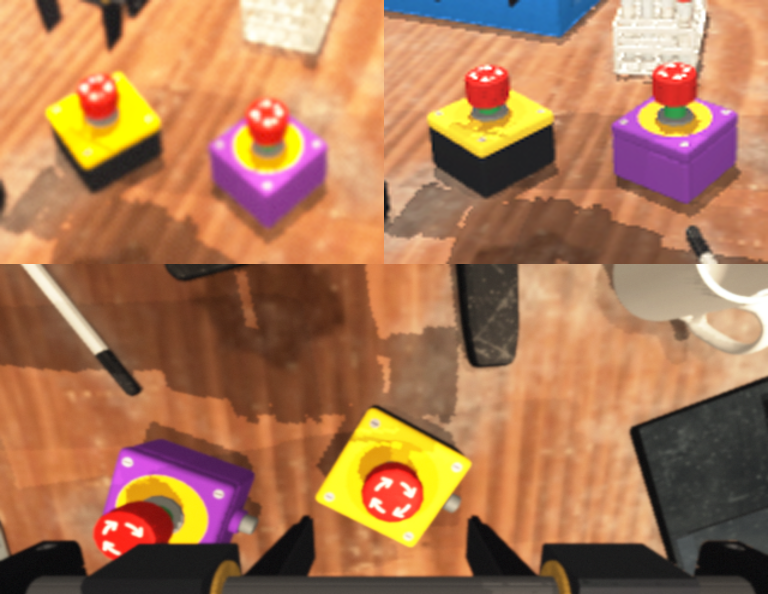

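The head is latched. In the side view its blob moved down from row 247.9 to 250.8 with nothing touching it, about 7 mm, while the purple one did not move. In the wrist view it sits at (326,206), centred between the open jaws. Next I'll descend round it and grip.

```bash
python3 -m handwheel '1 -0.003 0.002 0 0; 1 -0.003 0.002 0.03 0; 1 -0.003 0.002 0.08 0; 1 -0.003 0.002 0.15 0; 1 -0.003 0.002 0.21 0; 1 -0.003 0.002 0.24 0; 1 -0.003 0.002 0.255 0; 1 -0.003 0.002 0.255 0; 1 -0.003 0.002 0.255 0' 25
python3 -m handwheel '0 0 0 0 0; -0.3 0 0 0 0; -0.5 0 0 0 0; -1 0 0 0 0; -1 0 0 0 0; -1 0 0 0 0; -1 0 0 0 0; -1 0 0 0 0; -1 0 0 0 0'
```

```text
clock: 7.35
tcp_pos: [474.4, 249.1, 93.8]
tool_rot: [1.928, 2.479, 0.001]
force: [-0.4, -0.1, 0.7]
gripper_width: 1.002
clock: 8.25
tcp_pos: [474.4, 249.1, 93.3]
tool_rot: [1.928, 2.48, 0.001]
force: [2.2, 0.9, -0.8]
gripper_width: 0.416
```

The jaws hold 39.5 mm, which is the head's diameter, and the side force is small. Now I'll turn clockwise about 54° (+ about tool z, which points down).

```bash
python3 -m handwheel '-1 0 0 0 0.06; -1 0 0 0 0.12; -1 0 0 0 0.18; -1 0 0 0 0.24; -1 0 0 0 0.3; -1 0 0 0 0.36; -1 0 0 0 0.42; -1 0 0 0 0.48; -1 0 0 0 0.54; -1 0 0 0 0.6; -1 0 0 0 0.6; -1 0 0 0 0.6'
python3 - <<'E'
from h import *
s=env.read_state();print(s["moment"],s["force"],s["joint_pos"].round(2))
im,_=snap("wrist","pics/wt.png");cv2.imwrite("pics/wtc.png",im[100:340,180:480,::-1])
E
```

```text
clock: 9.45
tcp_pos: [476.0, 248.8, 94.0]
tool_rot: [2.843, 1.334, 0.007]
force: [6.7, -4.5, 4.4]
gripper_width: 0.415
[-0.94939592 -1.42557139  0.04361385] [ 6.68776125 -4.49320558  4.38585646] [ 0.36  0.57  1.92 -0.    0.65  1.05]
```

View pics/wtc.png

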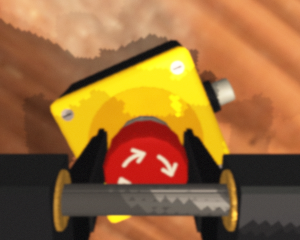

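The head is gripped and turned with the jaws, q6 +0.94 rad. I'll release in place, then lift clear.

```bash
python3 -m handwheel '1 0 0 0 0; 1 0 0 0 0; 1 0 0 0 0; 1 0 0 0 0; 1 0 0 0 0; 1 0 0 0 0; 1 0 0 0 0; 1 0 0 0 0; 1 0 0 0 0; 1 0 0 0 0'
python3 -m handwheel '1 0 0 -0.03 0; 1 0 0 -0.08 0; 1 0 0 -0.16 0; 1 0 0 -0.25 0; 1 0 0 -0.28 0; 1 0 0 -0.28 0; 1 0 0 -0.28 0; 1 0 0 -0.28 0'
python3 chk.py b | grep -E '^(scene|side|wrist) \[ *(2[0-9][0-9]|3[0-9][0-9]) '
```

```text
clock: 10.5
tcp_pos: [474.1, 249.0, 93.2]
tool_rot: [2.844, 1.334, 0.0]
force: [0.2, -0.2, 0.1]
gripper_width: 0.998
clock: 11.3
tcp_pos: [473.6, 248.8, 203.9]
tool_rot: [-2.844, -1.334, 0.004]
force: [-0.8, -1.4, -0.8]
gripper_width: 1.0
scene [306 186  24  21 101] [316. 195.] [482.2 -98.5] [476.9 -91.2] [471.5 -83.9] [467.  -77.7]
scene [310 211  16  16 154] [317.8 217.4] [419.6 -21.4] [414.9 -14.9] [410.2  -8.5] [406.2  -2.9]
scene [222 260  16  18 224] [229.9 267.9] [479.7 246.2] [474.4 249.9] [469.1 253.7] [464.6 256.9]
scene [291 272  20  18 245] [300.9 280.4] [322.3 177.2] [318.7 181.7] [315.  186.1] [311.8 190. ]
side [393 144  28  10 135] [406.2 148.9] [ 417.7 -747.9] [ 410.3 -721.1] [ 402.8 -694.4] [ 396.4 -671.4]
side [309 190  27  26 345] [324.6 201.4] [455.6 -82.7] [447.5 -67. ] [439.4 -51.4] [432.4 -38. ]
side [238 240  19  18 277] [247.2 247.9] [483.8 236.6] [475.2 246.9] [466.6 257.2] [459.3 266. ]
side [317 241  19  18 284] [326.  249.9] [323.9 168.7] [318.  180.1] [312.1 191.6] [307.  201.4]
wrist [ 303  175   50   54 1807] [327.9 201.6] [473.5 245.9] [474.8 247.5] [476.  249.1] [477.1 250.4]
wrist [226 338  39  16 465] [244.9 346.9] [327.7 188.3] [332.8 191.4] [337.9 194.5] [342.2 197.1]
```

View pics/c_b.png

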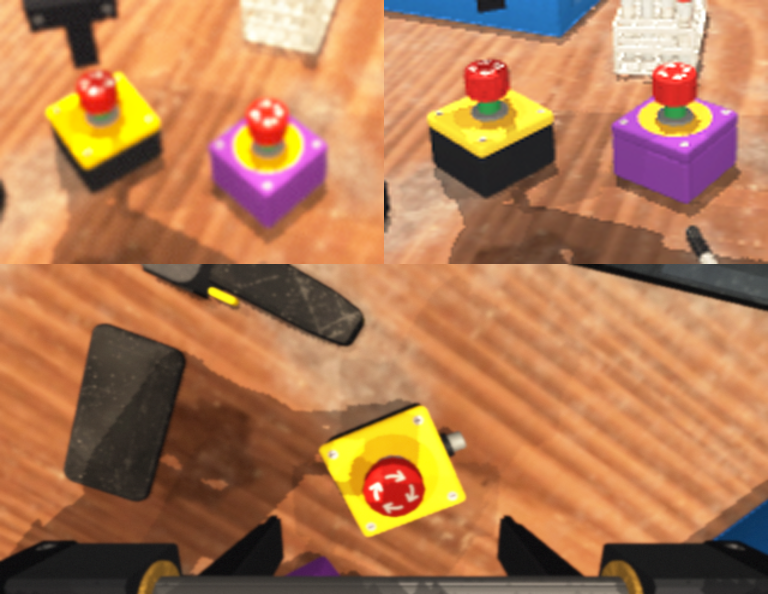

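The head is back up: the side blob is at row 247.9, the same as at the start, and the green neck shows again. The gripper is open, about 75 mm above it and touching nothing, so I'm handing in.

```bash
python3 -c "
from workcell import env
print(env.read_state()['clock']);env.close_job()"
```

```text
11.45
the job is handed in; nothing more can be done
```

The emergency stop check is done and handed in at 11.45 s.

- **Press:** I pressed the red head on the yellow-topped box to its bottom stop with the jaws shut (14.6 N). With the robot lifted clear, it stayed down: the side view put it 3 pixels (about 7 mm) lower than before.
- **Unlock:** I gripped the head, turned it clockwise about 0.94 rad (54°) and let go. It sprang back up.
- **Last checks:** The head is at its starting row in the side view (247.9), and the force readings after lifting clear were about 1 N. The gripper is open and about 75 mm above the head.
- **Disagreement:** The cameras differed by about 2 mm on where the head's axis is. This did not affect the press or the grip.
- **Left alone:** I did not touch the purple decoy. The path kept well above the green start button, but I did not photograph it again at the end.

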